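# Peel the top drip tray out of its sprung holder

## Task

A canister stands in the topmost of a pile of drip trays, which sit tight in a loose holder whose four springy rubber tongues grip the top tray's rim: lift the canister out by its handle and stand it upright on the bare bench close beside the pile (the bench 15 to 20 cm to its right, in front of the toolbox, is clear). Then take the top tray by the upright tab at its corner and peel it off tab corner first, raising that corner a good 4 cm while the opposite corner still rests on the pile, so that holder and lower trays stay where they are on the bench. Finish holding the tray in the gripper, still and about level, some 15 cm above the pile: do not put it down or let go.

Things in the scene. Friction and masses are not known exactly. Their poses are not given: they have to be found in the camera images.
- canister_grip (a point): Metal canister, 68 mm diameter, 84 mm tall to its lid, 0.3 to 0.45 kg, with a fixed arched handle. Point: centre of the handle's top bar, on the canister's axis, 118 mm above its underside. Bar 10 mm wide along x, 62 mm long along y, 8 mm thick, 30 mm of free space under it. At the start the canister stands upright on the top tray's floor, underside 32.5 mm above the bench.
- tab (a point): Centre of the upright tab (the only one) on the top tray, in the tray's axes, z up. It stands on the flange at the (-x, +y) corner, 80 mm from the tray's centre: 9 mm thick along the diagonal (-1, 1, 0), 30 mm wide across it, 35 mm tall, its top 18 mm above this point. The flange is 17 mm below, the tray's underside 35.5 mm below. At the start 65.5 mm above the bench.
- far_corner (a point): Top tray's corner opposite the tab, top face of the flange, in the tray's axes; 80 mm from the tray's centre, 160.6 mm from the tab along the diagonal, 18.5 mm above the tray's underside, 48.5 mm above the bench at the start. The tray pivots here while it is peeled.
- tray_mid (a point): Centre of the top tray, 10 mm above its underside, in its axes; at the start 40 mm above the bench. Grey plastic, 0.1 kg, 146 mm square with cut corners, 18.5 mm deep: flat floor 94 mm square and 2.5 mm thick, sides sloping out at 45 degrees, flat flange 10 mm wide round the rim. A lug under each corner, 80 mm from the centre, rests on the pile.
- pile_top (a point): Centre of the lower trays' rim, 42.5 mm above the bench; the trays and their holder are one loose 0.75 kg piece, base 166 mm square. Posts at the middle of each side carry springy rubber tongues (22 mm wide, top 53 mm above the bench) that reach 3.5 mm over the top tray's rim, hold it with 1 to 4 N each and let go one by one once the rim there is 7 mm up. Pulled straight up, all comes along.
Things that resemble listed ones, but are neither listed nor needed, are in the scene too. Leave any pink look-alike of the part that bears canister_grip alone.

How it is judged:
By the outcome, as a careful person would: the job done as asked, in the order asked, and still so for the second after the job is handed in, while the arm keeps its last pose, push and grip.
It also fails if it takes over 48 s, if anything falls off the work surface, if the arm or the gripper's body presses on something with over 40 N, if the wrist force passes 120 N, or if a joint passes its speed limit or range.

## Robot

A 7-joint arm with a two-finger parallel gripper is mounted at the origin on a cart in front of the work surface, level with it; the furniture and walls round the work are solid. World frame = base frame: x ahead of the robot, y to its left, z up, the work surface at z = 0. Lengths are in m, angles in degrees, forces in N, time in s.
With the tool pointing down it reaches from about 0.4 to 0.875 m from the base axis. Payload 6.5 kg.
Tool frame: the origin (TCP) lies midway between the tips of the shut fingers; the grasp point (between the pads) lies 19 mm behind it (env.pinch_z is the distance from the TCP to the grasp point, in m); z points along the fingers, y is the line along which they close (so a half turn about z gives the same grasp; the last joint's range is limited). The gripper opens to 85 mm and grips with 20 to 120 N. Pads are 22 mm wide; open, the fingers measure 114 mm over their backs; the gripper's body (76 mm by 85 mm) begins 54 mm behind the grasp point. The pads swing forward as they close: fully open they stand 13 mm farther back than shut.
Start: joints at [68.801, 30.733, -0.252, 88.115, 0.149, 61.152, -4.079], TCP at [0.194, -0.62, 0.197] pointing down, gripper open.
Joint ranges: [-154.64, 154.64], [-21.42, 123.67], [-72.66, 72.17], [13.99, 137.28], [-74.86, 254.86], [10.95, 109.41], [-158.01, 158.01]. Speed limits (degrees/s): [136.94, 136.94, 180, 180, 180, 180, 180].

## Interface

Orientations are given as a 3x3 rotation matrix whose columns are the frame's x, y, z axes.
In Python, from cell import env gives the robot as it stands.
- The arm moves only by the tool jog_arm, never from a script. Its argument "plan" is a list of rows, each an object of numbers: "tx", "ty", "tz": the shift along the tool's x, y, z as a fraction of full scale; "ax", "ay", "az": the turn, a rotation vector about the tool's x, y, z as a fraction of full scale. In form: [{"tx": .., "ty": .., "tz": .., "ax": .., "ay": .., "az": ..}, ...]. A call has 1 to 10 rows; each row is the pose to reach, as a shift and turn from the pose commanded when the call began, along the tool's axes at that moment, turning the shorter way round; what a row does not reach only later rows make up. Full scale, the value 1, is 200 mm for a shift and 180 degrees for a turn. A row lasts 1/8 s, in which the tool goes at most 62.5 mm and 10.7 degrees, less where a joint would pass 70% of its speed; a pose out of reach is approached as far as the arm can. A call with a number of a shift or a turn outside -1 to 1 is refused whole. A call with a gripper value outside its range is refused whole. "jaw" is the closure, from 0 (fully open) to 1 (shut), set as the call begins (left out, the last holds). The fingers move at their own pace and stop on an object; "grip_force" is the grip in N (left out, the last holds). Time passes only in rows, so rows that repeat a pose let the fingers close. It gives the time, the measured TCP pose, the force, the opening and the grip force at its end, in the units of the state.
- env.sense(): the state, without advancing time (a new reading comes with each control period).
- env.read_camera(name): name is "scene" or "top" or "wrist"; returns (picture, depth): 420x560x3 uint8, blue, green, red; 420x560 float32, m along the optical axis (not along the pixel's ray), 0 where there is no reading.
- env.camera_model(name): a dict with "vfov" (degrees; the focal length in pixels is half the picture's height over the tangent of half this angle, whatever the lens; pixels are square), "cx", "cy" (the principal point, pixels), "cam_to_world" (4x4, takes a point from camera to world coordinates); the wrist camera has in their place "mount" (4x4, takes a point from camera to tool coordinates, whose origin is the TCP and whose axes are the flange's). Camera axes: x right, y up, looking along -z (the intrinsics and any distortion apply to the point x, -y, -z); pixel columns grow to the right and rows downward; lengths in m; the calibration is good to about 2 mm. A picture is of the moment at which its call begins: read the wrist's pose just before it. camera_model takes no time and is no camera call.
- env.finish_job(): hands the job in; it is judged then, once.
Trained networks look in the newest picture that a camera, given by its name, has taken for a name from the list of things; names that differ only in an ending like _2 or _b are one class to them, and where a whole thing is asked for, a point or a joint stands for the part that bears it (a point fixed in the world has none). Each returns a list of dicts, best first, with "p" (0 to 1); they miss things now and then, are a little off and sometimes report something else, mostly with a low value. They report only what shows in the picture. A call takes as long as a camera call. They do not tell look-alikes from the thing itself.
- env.cut_out(camera, target): "pixels" (420x560 bool, what is visible of it) and "box" ([left, top, right, bottom] in pixels, round what is visible of it).
The state is a dict: "t": time; "joint_pos": joint angles; "joint_velocities": joint speeds; "joint_efforts": joint torques, N m; "eef_pos": TCP position; "eef_rot": TCP orientation; "wrist_force": force on the tool from outside, world axes, zero at the start; "moment": the same for the moment, N m; "finger_gap": opening from 0.0 (shut) to 1.0 (fully open); "finger_force": force on a finger pad.
Only numpy, scipy, OpenCV 4.12 (cv2) and the standard library are available. Lean on these libraries where they do the work, as an engineer would, in place of code of your own. Each camera call takes 0.05 s, during which the arm holds its last target. There are 200 camera calls.

## Working session

There is one attempt and no reset: what is moved stays moved. The work goes in short steps, Python scripts to look and compute and a tool call to move; the robot and the scene stay as the last step left them, time stands still between calls to the robot, and variables do not carry over. Pictures are saved under pics/ and viewed, at most 10 in all, crops included, and the job is handed in when it is done.

Besides the shell and the picture viewer there is one more tool, called after "Call:" as name(argument=value, ...), one argument or row to a line, values as JSON. jog_arm: Moves the arm, as the interface text tells. Its arguments: {"type":"object","properties":{"plan":{"type":"array"},"jaw":{"type":"number"},"grip_force":{"type":"number"}},"required":["plan"]}

```bash
mkdir -p pics; ls; cat > h.py <<'E'
import numpy as np, cv2
from cell import env
def K(name):
    m=env.camera_model(name); f=210/np.tan(np.radians(m['vfov']/2)); return m,f
def world(name,depth,T=None):
    m,f=K(name)
    v,u=np.mgrid[0:420,0:560]
    P=np.stack([(u-m['cx'])/f*depth,-(v-m['cy'])/f*depth,-depth,np.ones_like(depth)],-1)
    if T is None: T=np.array(m['cam_to_world'])
    return (P@np.array(T).T)[...,:3]
def wristT():
    s=env.sense(); T=np.eye(4); T[:3,:3]=s['eef_rot']; T[:3,3]=s['eef_pos']
    return T@np.array(env.camera_model('wrist')['mount'])
E
python3 - <<'E'
from h import *
print(env.sense())
for n in ['scene','top']:
    print(env.camera_model(n))
    im,d=env.read_camera(n); cv2.imwrite(f'pics/{n}0.png',im); np.save(f'{n}_d.npy',d); np.save(f'{n}_i.npy',im)
    W=world(n,d)
    for t in ['canister_grip','tab','pile_top','tray_mid']:
        for r in env.cut_out(n,t)[:3]:
            m=r['pixels']&(d>0); w=W[m]
            print(n,t,round(r['p'],2),r['box'],m.sum(),np.median(w,0).round(3) if len(w) else '',np.percentile(w,98,axis=0).round(3) if len(w) else '')
E
```

```text
pics
{'t': 0.0, 'joint_pos': array([68.80263844, 30.77852896, -0.25348336, 88.17168935,  0.14926666,
       61.15020033, -4.07925823]), 'joint_velocities': array([-0.02111517,  0.05041623,  0.03609142,  0.10060111, -0.00416034,
       -0.0436499 , -0.04252118]), 'joint_efforts': array([ 1.74878833e-04, -5.83412683e+01,  1.04863320e+00, -2.59105253e+01,
        1.23593520e-02,  9.36439756e-03,  3.52890572e-05]), 'eef_pos': array([ 0.19418461, -0.61959071,  0.19649485]), 'eef_rot': array([[ 9.54197812e-01,  2.99175712e-01, -6.54542931e-04],
       [ 2.99176395e-01, -9.54196448e-01,  1.61973235e-03],
       [-1.39977961e-04, -1.74136886e-03, -9.99998474e-01]]), 'wrist_force': array([ 0.00383362, -0.76370418,  0.12006843]), 'moment': array([-0.02185003,  0.02307489,  0.00388251]), 'finger_force': 0.0, 'finger_gap': 1.0027798485108896}
{'vfov': 56.60007561970309, 'cx': 277.3158014077647, 'cy': 212.68847372802742, 'cam_to_world': array([[ 0.77897987,  0.47822895, -0.40557049,  0.17996659],
       [-0.62703992,  0.59062646, -0.50791862, -0.11992685],
       [-0.00336072,  0.64996727,  0.759
[... 756 characters left out ...]
[-0.0140486 ,  0.98481031, -0.17306441,  0.42069023],
       [-0.99936032, -0.01952186, -0.02996408,  0.30589915],
       [-0.03288747,  0.17253275,  0.9844546 ,  0.93628036],
       [ 0.        ,  0.        ,  0.        ,  1.        ]])}
top canister_grip 0.7 [188.8, 257.9, 223.4, 289.6] 1049 [0.463 0.485 0.083] [0.494 0.522 0.124]
top canister_grip 0.63 [276.4, 228.6, 313.6, 264.4] 986 [0.513 0.308 0.116] [0.546 0.338 0.157]
top tab 0.85 [250.0, 206.1, 334.7, 288.4] 3430 [0.512 0.309 0.045] [0.596 0.386 0.081]
top pile_top 0.77 [250.1, 210.9, 336.6, 296.0] 687 [0.467 0.291 0.009] [0.585 0.393 0.055]
top tray_mid 0.57 [253.8, 206.3, 337.8, 290.9] 3392 [0.512 0.307 0.045] [0.594 0.384 0.064]
```

```bash
python3 - <<'E'
from h import *
im=np.load('top_i.npy'); c=cv2.resize(im[150:330,130:370],None,fx=3.3,fy=3.3,interpolation=cv2.INTER_CUBIC); cv2.imwrite('pics/topcrop.png',c)
im=np.load('scene_i.npy'); cv2.imwrite('pics/scenecrop.png',cv2.resize(im,None,fx=1.4,fy=1.4,interpolation=cv2.INTER_CUBIC))
E
```

```text
(no output)
```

View pics/topcrop.png

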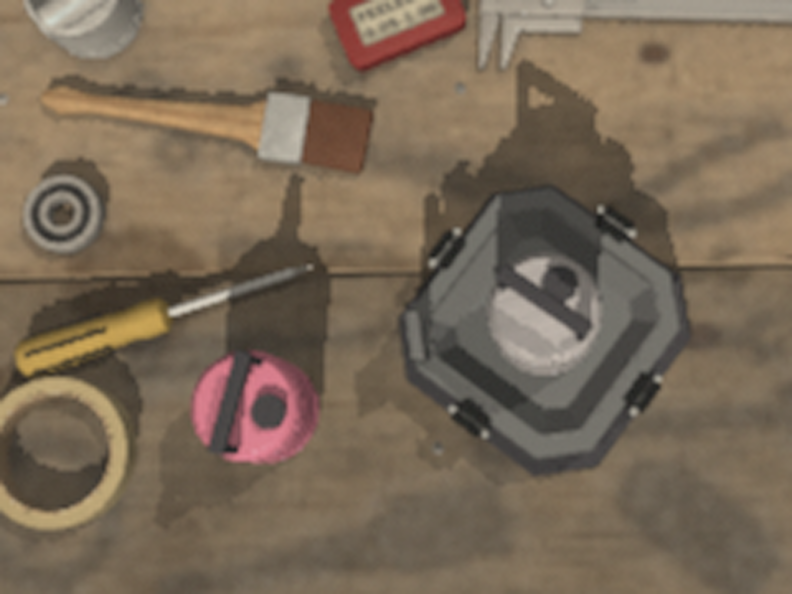

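View pics/scenecrop.png

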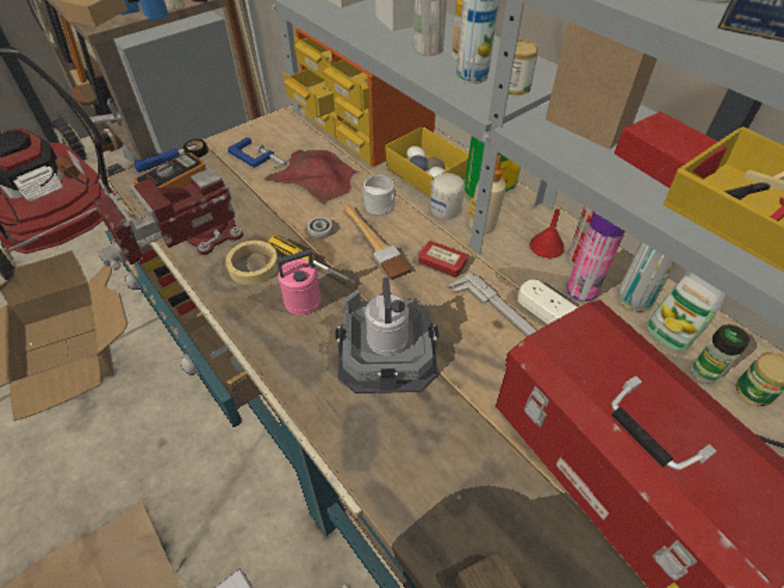

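The top view shows two canisters: the pink one at top px (206,274), standing alone on the bench, and the metallic grey one at (295,245), inside the dark tray in the holder. The grey one is the target, because it stands in the tray and isn't pink. The tab is at about (256,251), the left end (+y) of the tray.

```bash
python3 - <<'E'
from h import *
for n in ['top','scene']:
    W=world(n,np.load(f'{n}_d.npy')); x,y,z=W[...,0],W[...,1],W[...,2]
    R=np.hypot(x-.51,y-.305)
    h=W[(R<.05)&(z>.142)&(z<.17)]; c=h[:,:2].mean(0); u,s,v=np.linalg.svd(h[:,:2]-c,full_matrices=False); a=(h[:,:2]-c)@v[0]
    print(n,'bar',len(h),h.mean(0).round(4),v[0],np.degrees(np.arctan2(v[0][1],v[0][0])),a.min(),a.max(),'mid',c+v[0]*(a.max()+a.min())/2, h[:,2].max())
    l=W[(R<.05)&(z>.1)&(z<.135)]; print(' lid',l.mean(0).round(4),l.min(0).round(3),l.max(0).round(3))
    t=W[(R<.12)&(R>.055)&(z>.062)&(z<.1)]; print(' tab',len(t),t.mean(0).round(4),t.min(0).round(4),t.max(0).round(4)); t2=t[t[:,2]>.076]; print(t2.mean(0), t2[:,:2].round(3).tolist()[:12])
    # flange: z~.0485
    f=W[(R<.13)&(R>.04)&(z>.0455)&(z<.052)]; (cc,sz,an)=cv2.minAreaRect(f[:,:2].astype(np.float32)*1000); print(' flange',len(f),f.mean(0),cc,sz,an)
    tb=W[(y<.16)&(z>.03)&(x>.2)&(x<1.0)&(y>-.4)]
    for yy in np.arange(-.3,.16,.05):
        q=tb[abs(tb[:,1]-yy)<.02]
        if len(q): print('  y%.2f'%yy,'x',q[:,0].min().round(3),'zmax',q[:,2].max().round(3),'zmax x<.75',q[q[:,0]<.75][:,2].max().round(3) if (q[:,0]<.75).any() else '')
im=np.load('top_i.npy'); im2=np.load('scene_i.npy')
a=cv2.resize(im[195:305,235:350],(575,550),interpolation=cv2.INTER_CUBIC); cv2.imwrite('pics/c1.png',a)
cv2.imwrite('pics/top0s.png',cv2.resize(im,None,fx=1.4,fy=1.4))
E
```

```text
top bar 183 [0.5174 0.3076 0.1544] [-0.57398616 -0.818865  ] -125.02866338530707 -0.03136005620907729 0.03035081188854313 mid [0.51773938 0.30804806] 0.1584477447329301
 lid [0.5154 0.3081 0.1157] [0.485 0.274 0.1  ] [0.551 0.342 0.134]
 tab 77 [0.5064 0.3873 0.0811] [0.4921 0.3823 0.0642] [0.522  0.3938 0.0864]
[0.50719786 0.38793217 0.08309919] [[0.522, 0.387], [0.52, 0.394], [0.52, 0.392], [0.52, 0.389], [0.52, 0.387], [0.52, 0.386], [0.518, 0.394], [0.518, 0.391], [0.518, 0.39], [0.518, 0.387], [0.518, 0.386], [0.516, 0.394]]
 flange 1708 [0.51748132 0.30558702 0.0485558 ] (517.851806640625, 308.66229248046875) (164.34556579589844, 165.4694366455078) 68.04052734375
  y-0.30 x 0.809 zmax 0.039 zmax x<.75 
  y-0.25 x 0.377 zmax 0.079 zmax x<.75 0.066
  y-0.20 x 0.349 zmax 0.17 zmax x<.75 0.17
  y-0.15 x 0.335 zmax 0.287 zmax x<.75 0.182
  y-0.10 x 0.339 zmax 0.342 zmax x<.75 0.183
  y-0.05 x 0.351 zmax 0.345 zmax x<.75 0.183
  y-0.00 x 0.563 zmax 0.345 zmax x<.75 0.183
  y0.05 x 0.562 zmax 0.346 zmax x<.75 0.171
  y0.10 x 0.575 zmax 0.346 zmax x<.75 0.172
  y0.15 x 0.775 zmax 0.33 
[... 393 characters left out ...]
9], [0.512, 0.392], [0.515, 0.391], [0.515, 0.388], [0.517, 0.386], [0.519, 0.385], [0.508, 0.389], [0.51, 0.389], [0.512, 0.387], [0.514, 0.386], [0.515, 0.384]]
 flange 1003 [0.50800871 0.29288156 0.04900779] (513.0035400390625, 304.7080078125) (158.43836975097656, 160.39862060546875) 58.521366119384766
  y-0.25 x 0.538 zmax 0.172 zmax x<.75 0.172
  y-0.20 x 0.532 zmax 0.172 zmax x<.75 0.172
  y-0.15 x 0.539 zmax 0.184 zmax x<.75 0.184
  y-0.10 x 0.392 zmax 0.287 zmax x<.75 0.183
  y-0.05 x 0.354 zmax 0.343 zmax x<.75 0.183
  y-0.00 x 0.561 zmax 0.345 zmax x<.75 0.176
  y0.05 x 0.56 zmax 0.519 zmax x<.75 0.171
  y0.10 x 0.574 zmax 0.554 zmax x<.75 0.172
  y0.15 x 0.776 zmax 0.54 zmax x<.75
```

View pics/c1.png

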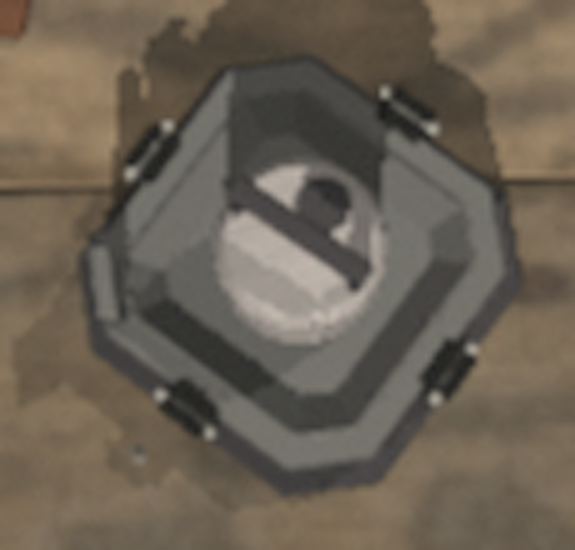

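View pics/top0s.png

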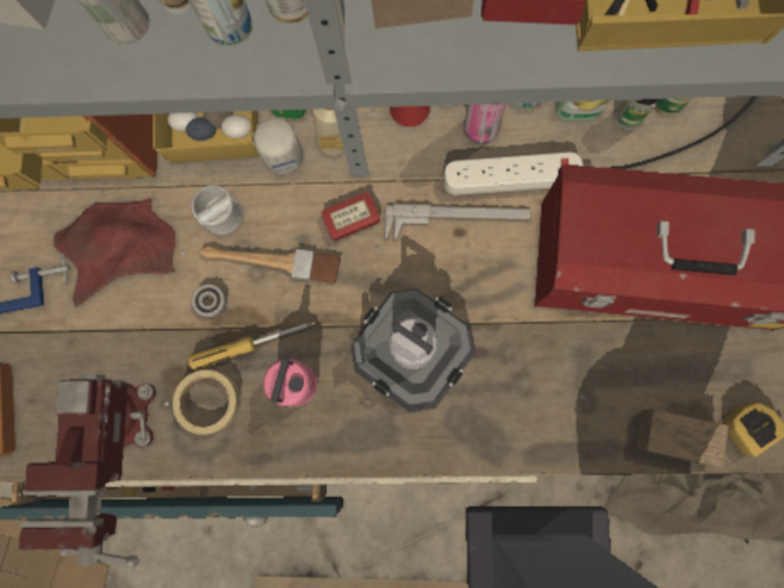

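The enlarged crop confirms the target: a bare-metal canister in the dark tray with its bar running diagonally, and the tab on the left corner at crop (105,283). Both cameras put the bar at about (0.517, 0.307) with z 0.154 on top, as expected. The bar points at 55° and the tab direction from the tray's centre is about 98°. The bench at about (0.46, 0.13) is clear. Moving over.

Call:
jog_arm(
  plan=[
    {"tx": 0.22,"ty": -0.12,"tz": -0.42},
    {"tx": 0.5,"ty": -0.3,"tz": -0.42},
    {"tx": 0.88,"ty": -0.51,"tz": -0.42},
    {"tx": 0.88,"ty": -0.51,"tz": -0.42},
    {"tx": 0.88,"ty": -0.51,"tz": -0.42},
  ],
  jaw=0.4,
  grip_force=50,
)

```text
invalid input at $.plan[0]: expected keys tx, ty, tz, ax, ay, az
```

Call:
jog_arm(
  plan=[
    {"tx": 0.62,"ty": -0.8},
    {"tx": 0.62,"ty": -0.8},
    {"tx": 0.62,"ty": -0.8},
    {"tx": 0.62,"ty": -0.8},
  ],
)

```text
invalid input at $.plan[0]: expected keys tx, ty, tz, ax, ay, az
```

Call:
jog_arm(
  plan=[
    {"tx": 0.52,"ty": -0.83},
    {"tx": 0.52,"ty": -0.83},
    {"tx": 0.52,"ty": -0.83},
    {"tx": 0.52,"ty": -0.83},
  ],
)

```text
invalid input at $.plan[0]: expected keys tx, ty, tz, ax, ay, az
```

Call:
jog_arm(
  plan=[
    {"tx": 0.35,"ty": -0.94},
    {"tx": 0.35,"ty": -0.94},
    {"tx": 0.35,"ty": -0.94},
    {"tx": 0.35,"ty": -0.94},
  ],
)

```text
invalid input at $.plan[0]: expected keys tx, ty, tz, ax, ay, az
```

Call:
jog_arm(
  plan=[
    {"tx": 0.4,"ty": -0.6,"az": -0.208},
    {"tx": 0.4,"ty": -0.6,"az": -0.208},
    {"tx": 0.4,"ty": -0.6,"az": -0.208},
    {"tx": 0.4,"ty": -0.6,"az": -0.208},
    {"tx": 0.4,"ty": -0.6,"az": -0.208},
  ],
)

```text
invalid input at $.plan[0]: expected keys tx, ty, tz, ax, ay, az
```

All keys are needed.

Call:
jog_arm(
  plan=[
    {"tx": 0.22,"ty": -0.12,"tz": -0.42,"ax": 0,"ay": 0,"az": 0},
    {"tx": 0.5,"ty": -0.3,"tz": -0.42,"ax": 0,"ay": 0,"az": 0},
    {"tx": 0.88,"ty": -0.51,"tz": -0.42,"ax": 0,"ay": 0,"az": 0},
    {"tx": 0.88,"ty": -0.51,"tz": -0.42,"ax": 0,"ay": 0,"az": 0},
    {"tx": 0.88,"ty": -0.51,"tz": -0.42,"ax": 0,"ay": 0,"az": 0},
  ],
  jaw=0.4,
  grip_force=50,
)

```text
t: 1.12
eef_pos: [0.3363, -0.4665, 0.2821]
eef_rot: [[0.952, 0.307, 0.003], [0.307, -0.952, 0.001], [0.003, 0.0, -1.0]]
wrist_force: [-0.2, -0.4, -0.8]
finger_gap: 0.601
finger_force: 0.0
```

Call:
jog_arm(
  plan=[
    {"tx": 0.62,"ty": -0.8,"tz": 0,"ax": 0,"ay": 0,"az": 0},
    {"tx": 0.62,"ty": -0.8,"tz": 0,"ax": 0,"ay": 0,"az": 0},
    {"tx": 0.62,"ty": -0.8,"tz": 0,"ax": 0,"ay": 0,"az": 0},
    {"tx": 0.62,"ty": -0.8,"tz": 0,"ax": 0,"ay": 0,"az": 0},
  ],
)

```text
t: 1.62
eef_pos: [0.4036, -0.2772, 0.2816]
eef_rot: [[0.953, 0.304, 0.001], [0.304, -0.953, 0.001], [0.001, -0.0, -1.0]]
wrist_force: [-0.2, -0.9, -0.4]
finger_gap: 0.604
finger_force: 0.0
```

Call:
jog_arm(
  plan=[
    {"tx": 0.52,"ty": -0.83,"tz": 0,"ax": 0,"ay": 0,"az": 0},
    {"tx": 0.52,"ty": -0.83,"tz": 0,"ax": 0,"ay": 0,"az": 0},
    {"tx": 0.52,"ty": -0.83,"tz": 0,"ax": 0,"ay": 0,"az": 0},
    {"tx": 0.52,"ty": -0.83,"tz": 0,"ax": 0,"ay": 0,"az": 0},
  ],
)

```text
t: 2.12
eef_pos: [0.4528, -0.0879, 0.2817]
eef_rot: [[0.953, 0.304, 0.001], [0.304, -0.953, 0.001], [0.001, -0.001, -1.0]]
wrist_force: [0.5, -1.1, 0.8]
finger_gap: 0.602
finger_force: 0.0
```

Call:
jog_arm(
  plan=[
    {"tx": 0.35,"ty": -0.94,"tz": 0,"ax": 0,"ay": 0,"az": 0},
    {"tx": 0.35,"ty": -0.94,"tz": 0,"ax": 0,"ay": 0,"az": 0},
    {"tx": 0.35,"ty": -0.94,"tz": 0,"ax": 0,"ay": 0,"az": 0},
    {"tx": 0.35,"ty": -0.94,"tz": 0,"ax": 0,"ay": 0,"az": 0},
  ],
)

```text
t: 2.62
eef_pos: [0.4628, 0.1117, 0.2815]
eef_rot: [[0.953, 0.303, 0.0], [0.303, -0.953, 0.001], [0.001, -0.001, -1.0]]
wrist_force: [0.3, -1.0, 0.2]
finger_gap: 0.598
finger_force: 0.0
```

Call:
jog_arm(
  plan=[
    {"tx": 0.4,"ty": -0.6,"tz": 0,"ax": 0,"ay": 0,"az": -0.208},
    {"tx": 0.4,"ty": -0.6,"tz": 0,"ax": 0,"ay": 0,"az": -0.208},
    {"tx": 0.4,"ty": -0.6,"tz": 0,"ax": 0,"ay": 0,"az": -0.208},
    {"tx": 0.4,"ty": -0.6,"tz": 0,"ax": 0,"ay": 0,"az": -0.208},
    {"tx": 0.4,"ty": -0.6,"tz": 0,"ax": 0,"ay": 0,"az": -0.208},
    {"tx": 0.4,"ty": -0.6,"tz": 0,"ax": 0,"ay": 0,"az": -0.208},
  ],
)

```text
t: 3.38
eef_pos: [0.5037, 0.2458, 0.2811]
eef_rot: [[0.579, 0.815, -0.0], [0.815, -0.579, -0.001], [-0.001, 0.001, -1.0]]
wrist_force: [-0.5, -0.5, 0.5]
finger_gap: 0.597
finger_force: 0.0
```

```bash
cat >> h.py <<'E'
def to(pos,yaw,tilt=0):
    """row numbers for TCP at pos, tool y at world yaw (deg), tilted by tilt deg about tool x"""
    from scipy.spatial.transform import Rotation as Ro
    s=env.sense(); R0=Ro.from_matrix(s['eef_rot']); p0=np.array(s['eef_pos'])
    c,n=np.cos(np.radians(yaw)),np.sin(np.radians(yaw))
    R=Ro.from_matrix(np.array([[-n,c,0],[c,n,0],[0,0,-1]]))*Ro.from_euler('x',tilt,degrees=True)
    a=(R0.inv()*R).as_rotvec(degrees=True)/180; t=R0.inv().apply(np.array(pos)-p0)/.2
    print('t',t.round(3),'a',a.round(3),'pos',p0.round(4),'J7',s['joint_pos'].round(1),'t=',s['t'])
def wristpts():
    T=wristT(); im,d=env.read_camera('wrist'); return im,d,world('wrist',d,T)
E
python3 - <<'E'
from h import *
im,d,W=wristpts(); cv2.imwrite('pics/w1.png',im); np.save('w1.npy',W)
x,y,z=np.moveaxis(W,-1,0); R=np.hypot(x-.517,y-.307); ok=d>0
h=W[ok&(R<.05)&(z>.145)&(z<.17)]
if len(h):
    c=h[:,:2].mean(0); v=np.linalg.svd(h[:,:2]-c,full_matrices=False)[2]; a=(h[:,:2]-c)@v[0]
    print('bar',len(h),h.mean(0),np.degrees(np.arctan2(v[0][1],v[0][0])),a.min(),a.max())
t=W[ok&(R<.12)&(R>.055)&(z>.076)&(z<.1)]
if len(t): print('tab',len(t),t.mean(0),t.min(0),t.max(0))
to([.517,.307,.1325],-35)
E
```

```text
bar 638 [0.5173675  0.3080029  0.15387696] -125.12785498957017 -0.029990477760137864 0.031962475592530376
tab 228 [0.50601472 0.38679817 0.08245186] [0.49111006 0.38132573 0.07668029] [0.5207382  0.39351814 0.0862987 ]
t [ 0.287 -0.121  0.744] a [ 0.     0.    -0.002] pos [0.5035 0.2462 0.2813] J7 [ -1.5  21.6 -38.1  94.6  14.1  68.7 -78.1] t= 3.425
```

```bash
python3 - <<'E'
from h import *
W=np.load('w1.npy'); u=np.array([.819,-.574]); v=np.array([.574,.819])
D=W[...,:2]-[.5172,.3077]; a=D@u; b=D@v; z=W[...,2]
for lo in np.arange(-.036,.04,.006):
    print('%.3f'%lo,[ (round(float(np.max(z[m])),3) if (m:=(a>=lo)&(a<lo+.006)&(b>=bb)&(b<bb+.01)).any() else None) for bb in (-.03,-.02,-.01,0,.01,.02)])
E
```

```text
-0.036 [None, 0.112, 0.117, 0.115, 0.112, 0.033]
-0.030 [0.112, 0.117, 0.117, 0.117, 0.116, 0.113]
-0.024 [0.117, 0.117, 0.118, 0.117, 0.117, 0.115]
-0.018 [0.116, 0.117, 0.118, 0.117, 0.117, 0.116]
-0.012 [0.116, 0.118, 0.117, 0.117, 0.117, 0.117]
-0.006 [0.156, 0.156, 0.156, 0.156, 0.156, 0.155]
-0.000 [0.156, 0.156, 0.156, 0.155, 0.156, 0.156]
0.006 [0.117, 0.117, 0.125, 0.124, 0.117, 0.117]
0.012 [0.117, 0.123, 0.123, 0.124, 0.122, 0.116]
0.018 [0.117, 0.122, 0.124, 0.124, 0.117, 0.116]
0.024 [0.112, 0.116, 0.123, 0.123, 0.457, 0.111]
0.030 [0.034, 0.11, 0.115, 0.115, 0.11, 0.034]
0.036 [0.034, 0.034, 0.034, 0.034, 0.034, 0.034]
```

View pics/w1.png

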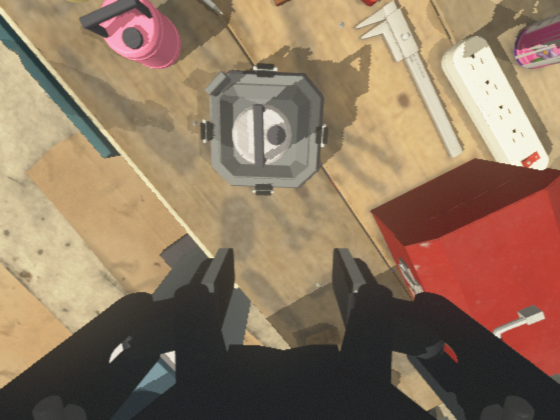

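The wrist view shows the bar at px (259,135), with a knob (z 0.124) beside it at (276,133) and the tab at (218,82). The tips must stay above z 0.128, so I'll descend to 0.134.

Call:
jog_arm(
  plan=[
    {"tx": 0.29,"ty": -0.122,"tz": 0,"ax": 0,"ay": 0,"az": -0.002},
    {"tx": 0.29,"ty": -0.122,"tz": 0,"ax": 0,"ay": 0,"az": -0.002},
    {"tx": 0.29,"ty": -0.122,"tz": 0.25,"ax": 0,"ay": 0,"az": -0.002},
    {"tx": 0.29,"ty": -0.122,"tz": 0.5,"ax": 0,"ay": 0,"az": -0.002},
    {"tx": 0.29,"ty": -0.122,"tz": 0.65,"ax": 0,"ay": 0,"az": -0.002},
    {"tx": 0.29,"ty": -0.122,"tz": 0.735,"ax": 0,"ay": 0,"az": -0.002},
    {"tx": 0.29,"ty": -0.122,"tz": 0.735,"ax": 0,"ay": 0,"az": -0.002},
    {"tx": 0.29,"ty": -0.122,"tz": 0.735,"ax": 0,"ay": 0,"az": -0.002},
  ],
)

```text
t: 4.42
eef_pos: [0.5173, 0.3098, 0.1359]
eef_rot: [[0.571, 0.821, 0.002], [0.821, -0.571, 0.001], [0.002, 0.001, -1.0]]
wrist_force: [0.4, -0.3, 0.2]
finger_gap: 0.599
finger_force: 0.0
```

Call:
jog_arm(
  plan=[
    {"tx": -0.007,"ty": 0.005,"tz": 0.005,"ax": 0,"ay": 0,"az": 0},
    {"tx": -0.007,"ty": 0.005,"tz": 0.005,"ax": 0,"ay": 0,"az": 0},
    {"tx": -0.007,"ty": 0.005,"tz": 0.005,"ax": 0,"ay": 0,"az": 0},
    {"tx": -0.007,"ty": 0.005,"tz": 0.005,"ax": 0,"ay": 0,"az": 0},
    {"tx": -0.007,"ty": 0.005,"tz": 0.005,"ax": 0,"ay": 0,"az": 0},
    {"tx": -0.007,"ty": 0.005,"tz": 0.005,"ax": 0,"ay": 0,"az": 0},
  ],
  jaw=1,
  grip_force=60,
)

```text
t: 5.18
eef_pos: [0.5163, 0.3076, 0.1334]
eef_rot: [[0.571, 0.821, -0.0], [0.821, -0.571, 0.0], [-0.0, -0.0, -1.0]]
wrist_force: [0.7, 0.5, -0.2]
finger_gap: 0.004
finger_force: 0.0
```

Call:
jog_arm(
  plan=[
    {"tx": 0,"ty": 0,"tz": -0.05,"ax": 0,"ay": 0,"az": 0},
    {"tx": 0,"ty": 0,"tz": -0.12,"ax": 0,"ay": 0,"az": 0},
    {"tx": 0,"ty": 0,"tz": -0.24,"ax": 0,"ay": 0,"az": 0},
    {"tx": 0,"ty": 0,"tz": -0.4,"ax": 0,"ay": 0,"az": 0},
    {"tx": 0,"ty": 0,"tz": -0.4,"ax": 0,"ay": 0,"az": 0},
    {"tx": 0,"ty": 0,"tz": -0.4,"ax": 0,"ay": 0,"az": 0},
  ],
)

```text
t: 5.92
eef_pos: [0.5163, 0.3074, 0.2136]
eef_rot: [[0.571, 0.821, 0.0], [0.821, -0.571, -0.0], [0.0, 0.0, -1.0]]
wrist_force: [0.1, 0.6, 0.2]
finger_gap: -0.003
finger_force: 0.0
```

```bash
python3 - <<'E'
from h import *
s=env.sense(); print(s['wrist_force'],s['finger_gap'],s['finger_force'],s['moment'])
to([.46,.135,.19],-35); to([.46,.135,.105],-35)
n='scene'; im,d=env.read_camera(n); W=world(n,d); x,y,z=np.moveaxis(W,-1,0); R=np.hypot(x-.517,y-.307)
f=W[(R<.13)&(R>.04)&(z>.0455)&(z<.052)]; print('flange',len(f),f.mean(0))
cv2.imwrite('pics/s2.png',cv2.resize(im[140:320,170:410],None,fx=3.2,fy=3.2))
E
```

```text
[0.13194358 0.639042   0.15750855] -0.003248260214689049 0.0 [-0.0287728   0.04102554 -0.02995676]
t [-0.868  0.261  0.118] a [ 0.    -0.     0.001] pos [0.5163 0.3074 0.2136] J7 [ -8.6  29.6 -36.9  93.4  19.3  63.6 -85.4] t= 5.925
t [-0.868  0.261  0.543] a [ 0.    -0.     0.001] pos [0.5163 0.3074 0.2136] J7 [ -8.6  29.6 -36.9  93.4  19.3  63.6 -85.4] t= 5.925
flange 984 [0.50759858 0.29309512 0.04899069]
```

View pics/s2.png

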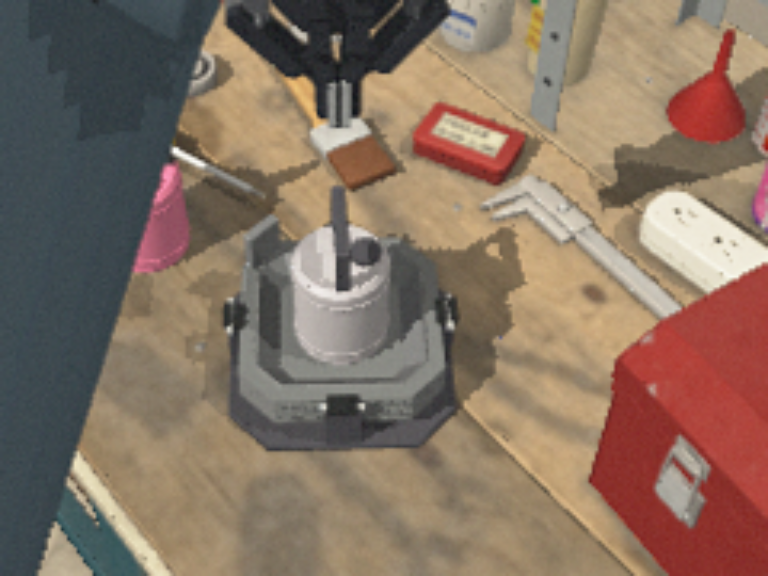

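The gripper closed empty: in this view the shut tips are at crop (340,125) and the canister is still in the tray, undisturbed. I'll check where the tips really are.

```bash
python3 - <<'E'
from h import *
s=env.sense(); p=np.array(s['eef_pos'])
print(env.pinch_z)
for n in ['scene','top']:
    m,f=K(n); im,d=env.read_camera(n); W=world(n,d)
    for q in [p,p+[0,0,.019],[.5172,.3077,.1545]]:
        c=np.linalg.inv(m['cam_to_world'])@[*q,1]; print(n,q,'px',m['cx']+f*c[0]/-c[2],m['cy']+f*c[1]/c[2], 'depth',-c[2])
    x,y,z=np.moveaxis(W,-1,0); R=np.hypot(x-.517,y-.307); g=W[(R<.06)&(z>.17)&(z<.26)]
    for lo in np.arange(.17,.26,.01):
        q=g[(g[:,2]>=lo)&(g[:,2]<lo+.01)]
        if len(q): print('  z%.2f'%lo,len(q),q.mean(0).round(3),q.min(0).round(3),q.max(0).round(3))
    b=W[(R<.05)&(z>.142)&(z<.165)]; print('bar',len(b),b.mean(0))
E
```

```text
0.0187
scene [0.51604879 0.30715508 0.21303921] px 275.2666902860156 189.21425048683892 depth 0.7811112293503759
scene [0.51604879 0.30715508 0.23203921] px 275.1956154315299 182.4899289347346 depth 0.7666720886776753
scene [0.5172, 0.3077, 0.1545] px 275.733688297726 208.04532404670326 depth 0.8263420522446895
  z0.25 36 [0.51  0.3   0.256] [0.502 0.293 0.252] [0.523 0.308 0.26 ]
bar 124 [0.51414932 0.30268024 0.15379174]
top [0.51604879 0.30715508 0.21303921] px 294.21545140585533 236.88825836131286 depth 0.7285388797231999
top [0.51604879 0.30715508 0.23203921] px 294.1674096027057 235.41092507372986 depth 0.7098342422893771
top [0.5172, 0.3077, 0.1545] px 294.04476871949765 240.38924349623235 depth 0.7863836384020213
bar 0 [nan nan nan]<stdin>:12: RuntimeWarning: Mean of empty slice.
  ret = um.true_divide(
```

```bash
python3 - <<'E'
from h import *
im,d=env.read_camera('wrist'); m=env.camera_model('wrist'); W=world('wrist',d,m['mount'])
print(np.array(m['mount']).round(3))
ok=(d>0)&(abs(W[...,1])<.06)&(abs(W[...,0])<.05)&(W[...,2]<.03)&(W[...,2]>-.12)
z=W[...,2]
for lo in np.arange(-.12,.03,.01):
    q=W[ok&(z>=lo)&(z<lo+.01)]
    if len(q): print('%.2f'%lo,len(q),q.mean(0).round(3),q.min(0).round(3),q.max(0).round(3))
s=env.sense(); print(s['eef_pos'],s['finger_gap'])
si,_=env.read_camera('scene')
a=cv2.resize(si[140:240,230:330],(400,400),interpolation=cv2.INTER_CUBIC); b=cv2.resize(im,(400,300)); b=cv2.copyMakeBorder(b,0,100,0,0,0)
cv2.imwrite('pics/tip.png',np.hstack([a,b]))
E
```

```text
[[ 0.     0.96   0.278  0.07 ]
 [ 1.    -0.    -0.001 -0.   ]
 [-0.001  0.278 -0.96  -0.176]
 [ 0.     0.     0.     1.   ]]
-0.12 11992 [ 0.011 -0.    -0.115] [-0.008 -0.06  -0.12 ] [ 0.018  0.06  -0.11 ]
-0.11 8648 [ 0.009 -0.    -0.106] [-0.009 -0.054 -0.11 ] [ 0.018  0.054 -0.1  ]
-0.10 5244 [ 0.006 -0.    -0.094] [-0.009 -0.047 -0.1  ] [ 0.017  0.046 -0.09 ]
-0.09 4247 [ 0.007 -0.    -0.086] [-0.012 -0.039 -0.09 ] [ 0.014  0.038 -0.08 ]
-0.08 1280 [ 0.007 -0.    -0.075] [-0.011 -0.03  -0.08 ] [ 0.014  0.03  -0.07 ]
-0.07 522 [ 0.01  -0.    -0.064] [-0.009 -0.014 -0.07 ] [ 0.012  0.013 -0.06 ]
-0.06 586 [ 0.009 -0.    -0.055] [ 0.006 -0.014 -0.06 ] [ 0.012  0.013 -0.05 ]
-0.05 452 [ 0.009 -0.    -0.045] [ 0.006 -0.014 -0.05 ] [ 0.012  0.013 -0.04 ]
-0.04 41 [ 0.011 -0.001 -0.039] [ 0.006 -0.012 -0.04 ] [ 0.011  0.006 -0.037]
[0.5159168  0.30715892 0.21259041] -0.0017507492459636858
```

View pics/tip.png

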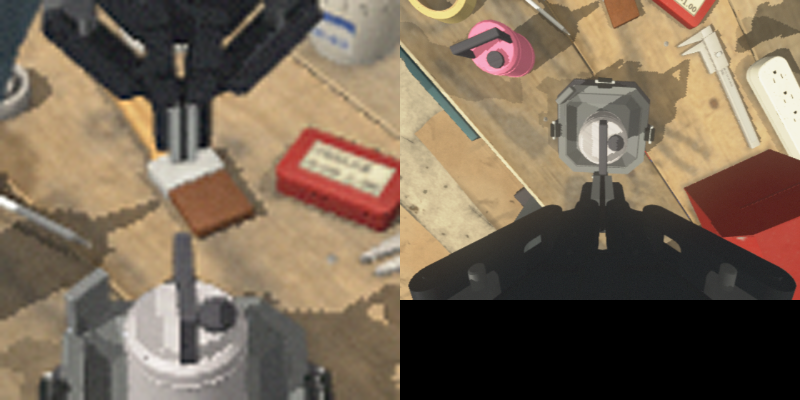

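Both cameras agree that the real fingertips end 37–38 mm short of the reported TCP: tool z is about −0.037, and scene depth shows the tips at z 0.252 with the TCP at 0.213. Nothing was touched. I'll correct for this offset, aiming tips z 0.133 at TCP z 0.0955.

Call:
jog_arm(
  plan=[
    {"tx": 0.006,"ty": 0.004,"tz": 0,"ax": 0,"ay": 0,"az": 0},
    {"tx": 0.006,"ty": 0.004,"tz": 0,"ax": 0,"ay": 0,"az": 0},
    {"tx": 0.006,"ty": 0.004,"tz": 0.1,"ax": 0,"ay": 0,"az": 0},
    {"tx": 0.006,"ty": 0.004,"tz": 0.25,"ax": 0,"ay": 0,"az": 0},
    {"tx": 0.006,"ty": 0.004,"tz": 0.4,"ax": 0,"ay": 0,"az": 0},
    {"tx": 0.006,"ty": 0.004,"tz": 0.5,"ax": 0,"ay": 0,"az": 0},
    {"tx": 0.006,"ty": 0.004,"tz": 0.58,"ax": 0,"ay": 0,"az": 0},
    {"tx": 0.006,"ty": 0.004,"tz": 0.58,"ax": 0,"ay": 0,"az": 0},
    {"tx": 0.006,"ty": 0.004,"tz": 0.58,"ax": 0,"ay": 0,"az": 0},
  ],
  jaw=0.5,
)

```text
t: 7.3
eef_pos: [0.5182, 0.3086, 0.0982]
eef_rot: [[0.571, 0.821, 0.001], [0.821, -0.571, 0.001], [0.001, 0.0, -1.0]]
wrist_force: [0.3, 0.1, 0.5]
finger_gap: 0.499
finger_force: 0.0
```

Call:
jog_arm(
  plan=[
    {"tx": 0,"ty": 0,"tz": 0,"ax": 0,"ay": 0,"az": 0},
    {"tx": 0,"ty": 0,"tz": 0,"ax": 0,"ay": 0,"az": 0},
    {"tx": 0,"ty": 0,"tz": 0,"ax": 0,"ay": 0,"az": 0},
    {"tx": 0,"ty": 0,"tz": 0,"ax": 0,"ay": 0,"az": 0},
    {"tx": 0,"ty": 0,"tz": 0,"ax": 0,"ay": 0,"az": 0},
    {"tx": 0,"ty": 0,"tz": 0,"ax": 0,"ay": 0,"az": 0},
  ],
  jaw=1,
  grip_force=60,
)

```text
t: 8.05
eef_pos: [0.518, 0.3084, 0.0982]
eef_rot: [[0.571, 0.821, 0.001], [0.821, -0.571, 0.0], [0.001, 0.0, -1.0]]
wrist_force: [-0.9, -1.3, 6.3]
finger_gap: 0.102
finger_force: 58.8
```

Call:
jog_arm(
  plan=[
    {"tx": 0,"ty": 0,"tz": -0.03,"ax": 0,"ay": 0,"az": 0},
    {"tx": 0,"ty": 0,"tz": -0.08,"ax": 0,"ay": 0,"az": 0},
    {"tx": 0,"ty": 0,"tz": -0.16,"ax": 0,"ay": 0,"az": 0},
    {"tx": 0,"ty": 0,"tz": -0.28,"ax": 0,"ay": 0,"az": 0},
    {"tx": 0,"ty": 0,"tz": -0.38,"ax": 0,"ay": 0,"az": 0},
    {"tx": 0,"ty": 0,"tz": -0.4,"ax": 0,"ay": 0,"az": 0},
    {"tx": 0,"ty": 0,"tz": -0.4,"ax": 0,"ay": 0,"az": 0},
    {"tx": 0,"ty": 0,"tz": -0.4,"ax": 0,"ay": 0,"az": 0},
  ],
)

```text
t: 9.05
eef_pos: [0.5172, 0.3075, 0.1764]
eef_rot: [[0.571, 0.821, -0.001], [0.821, -0.571, -0.001], [-0.002, -0.001, -1.0]]
wrist_force: [0.6, 0.3, -4.8]
finger_gap: 0.102
finger_force: 58.6
```

```bash
python3 - <<'E'
from h import *
s=env.sense(); print(s['wrist_force'],s['finger_gap'])
n='scene'; im,d=env.read_camera(n); W=world(n,d); x,y,z=np.moveaxis(W,-1,0); R=np.hypot(x-.517,y-.307)
f=W[(R<.13)&(R>.04)&(z>.0455)&(z<.052)]; print('flange',len(f),f.mean(0))
l=W[(R<.04)&(z>.18)&(z<.204)]; print('lid',len(l),np.percentile(l[:,2],[50,90]),l.mean(0))
to([.46,.135,.17],-35)
E
```

```text
[ 0.58352967  0.3162502  -4.75770358] 0.10194013219058821
flange 1006 [0.50650149 0.2923782  0.04901557]
lid 586 [0.1940384  0.20040603] [0.5079444  0.29545345 0.19314041]
t [-0.872  0.258  0.033] a [-0.     0.001  0.001] pos [0.5171 0.3076 0.1764] J7 [ -9.3  31.9 -36.   95.2  21.1  59.9 -86.7] t= 9.1
```

Call:
jog_arm(
  plan=[
    {"tx": -0.15,"ty": 0.045,"tz": 0,"ax": 0,"ay": 0,"az": 0},
    {"tx": -0.35,"ty": 0.1,"tz": 0,"ax": 0,"ay": 0,"az": 0},
    {"tx": -0.57,"ty": 0.17,"tz": 0,"ax": 0,"ay": 0,"az": 0},
    {"tx": -0.75,"ty": 0.22,"tz": 0,"ax": 0,"ay": 0,"az": 0},
    {"tx": -0.85,"ty": 0.25,"tz": 0.05,"ax": 0,"ay": 0,"az": 0},
    {"tx": -0.87,"ty": 0.26,"tz": 0.2,"ax": 0,"ay": 0,"az": 0},
    {"tx": -0.87,"ty": 0.26,"tz": 0.35,"ax": 0,"ay": 0,"az": 0},
    {"tx": -0.87,"ty": 0.26,"tz": 0.45,"ax": 0,"ay": 0,"az": 0},
    {"tx": -0.87,"ty": 0.26,"tz": 0.48,"ax": 0,"ay": 0,"az": 0},
    {"tx": -0.87,"ty": 0.26,"tz": 0.48,"ax": 0,"ay": 0,"az": 0},
  ],
)

```text
t: 10.35
eef_pos: [0.461, 0.1357, 0.0814]
eef_rot: [[0.57, 0.821, -0.0], [0.821, -0.57, 0.0], [-0.0, -0.0, -1.0]]
wrist_force: [0.2, -0.6, -3.3]
finger_gap: 0.103
finger_force: 58.7
```

```bash
python3 - <<'E'
from h import *
s=env.sense(); print(s['wrist_force'],s['eef_pos'])
im,d=env.read_camera('scene'); W=world('scene',d); x,y,z=np.moveaxis(W,-1,0); p=s['eef_pos'];R=np.hypot(x-p[0],y-p[1])
l=z[(R<.034)&(z>.07)&(z<.13)]; print(np.histogram(l,bins=np.arange(.07,.13,.003)))
E
```

```text
[ 0.19238747 -0.56006048 -3.31544391] [0.46104848 0.13568545 0.08137164]
(array([0, 0, 0, 0, 0, 0, 0, 0, 0, 0, 0, 0, 0, 0, 0, 0, 0, 0, 0]), array([0.07 , 0.073, 0.076, 0.079, 0.082, 0.085, 0.088, 0.091, 0.094,
       0.097, 0.1  , 0.103, 0.106, 0.109, 0.112, 0.115, 0.118, 0.121,
       0.124, 0.127]))
```

Expected touch-down is at TCP z 0.0657, about 15 mm lower. I'll lower slowly to a light press.

Call:
jog_arm(
  plan=[
    {"tx": 0,"ty": 0,"tz": 0.03,"ax": 0,"ay": 0,"az": 0},
    {"tx": 0,"ty": 0,"tz": 0.055,"ax": 0,"ay": 0,"az": 0},
    {"tx": 0,"ty": 0,"tz": 0.07,"ax": 0,"ay": 0,"az": 0},
    {"tx": 0,"ty": 0,"tz": 0.075,"ax": 0,"ay": 0,"az": 0},
    {"tx": 0,"ty": 0,"tz": 0.075,"ax": 0,"ay": 0,"az": 0},
    {"tx": 0,"ty": 0,"tz": 0.075,"ax": 0,"ay": 0,"az": 0},
  ],
)

```text
t: 11.15
eef_pos: [0.4612, 0.1356, 0.0665]
eef_rot: [[0.571, 0.821, 0.0], [0.821, -0.571, 0.0], [0.0, 0.0, -1.0]]
wrist_force: [1.2, 0.3, -4.2]
finger_gap: 0.104
finger_force: 58.7
```

Call:
jog_arm(
  plan=[
    {"tx": 0,"ty": 0,"tz": 0.006,"ax": 0,"ay": 0,"az": 0},
    {"tx": 0,"ty": 0,"tz": 0.01,"ax": 0,"ay": 0,"az": 0},
    {"tx": 0,"ty": 0,"tz": 0.01,"ax": 0,"ay": 0,"az": 0},
  ],
)

```text
t: 11.52
eef_pos: [0.4618, 0.1359, 0.0657]
eef_rot: [[0.57, 0.821, 0.002], [0.821, -0.57, -0.0], [0.001, 0.001, -1.0]]
wrist_force: [-3.4, -1.1, 12.9]
finger_gap: 0.101
finger_force: 60.7
```

Contact (13 N up). Releasing and rising straight up.

Call:
jog_arm(
  plan=[
    {"tx": 0,"ty": 0,"tz": -0.004,"ax": 0,"ay": 0,"az": 0},
    {"tx": 0,"ty": 0,"tz": -0.004,"ax": 0,"ay": 0,"az": 0},
    {"tx": 0,"ty": 0,"tz": -0.004,"ax": 0,"ay": 0,"az": 0},
    {"tx": 0,"ty": 0,"tz": -0.05,"ax": 0,"ay": 0,"az": 0},
    {"tx": 0,"ty": 0,"tz": -0.15,"ax": 0,"ay": 0,"az": 0},
    {"tx": 0,"ty": 0,"tz": -0.35,"ax": 0,"ay": 0,"az": 0},
    {"tx": 0,"ty": 0,"tz": -0.6,"ax": 0,"ay": 0,"az": 0},
    {"tx": 0,"ty": 0,"tz": -0.65,"ax": 0,"ay": 0,"az": 0},
    {"tx": 0,"ty": 0,"tz": -0.65,"ax": 0,"ay": 0,"az": 0},
  ],
  jaw=0.5,
)

```text
t: 12.65
eef_pos: [0.4614, 0.1355, 0.1949]
eef_rot: [[0.571, 0.821, 0.001], [0.821, -0.571, -0.0], [0.001, 0.001, -1.0]]
wrist_force: [-0.4, 0.8, 0.1]
finger_gap: 0.501
finger_force: 0.0
```

```bash
python3 - <<'E'
from h import *
im,d,W=wristpts(); x,y,z=np.moveaxis(W,-1,0)
R=np.hypot(x-.461,y-.136); h=W[(d>0)&(R<.05)&(z>.11)&(z<.135)]; print('placed bar',len(h),h.mean(0) if len(h) else '')
im,d=env.read_camera('top'); W=world('top',d); x,y,z=np.moveaxis(W,-1,0)
R=np.hypot(x-.461,y-.136); h=W[(d>0)&(R<.05)&(z>.11)&(z<.135)]; print('placed bar top',len(h),h.mean(0) if len(h) else '')
R=np.hypot(x-.5175,y-.307); t=W[(R<.12)&(R>.055)&(z>.079)&(z<.1)]; print('tab',len(t),t.mean(0))
v=np.linalg.svd(t[:,:2]-t[:,:2].mean(0),full_matrices=False)[2]; print('tab long axis',np.degrees(np.arctan2(v[0][1],v[0][0])))
f=W[(R<.13)&(R>.04)&(z>.0455)&(z<.052)]; print('flange',len(f),f.mean(0))
to([.46,.3,.2],-80); to([.46,.3,.2],98)
cv2.imwrite('pics/t3.png',cv2.resize(im[150:330,200:440],None,fx=3.2,fy=3.2))
E
```

```text
placed bar 739 [0.46082925 0.13574358 0.12155984]
placed bar top 118 [0.46777167 0.14516843 0.12156695]
tab 62 [0.50766499 0.38795607 0.08338796]
tab long axis -171.75155572719913
flange 1670 [0.51665249 0.30479043 0.0486007 ]
t [ 0.676 -0.472 -0.034] a [-0.     0.001  0.251] pos [0.4603 0.1351 0.1934] J7 [ 11.   18.8 -39.  111.6  14.4  54.6 -69.8] t= 12.75
t [ 0.676 -0.472 -0.034] a [-0.001 -0.    -0.738] pos [0.4603 0.1351 0.1934] J7 [ 11.   18.8 -39.  111.6  14.4  54.6 -69.8] t= 12.75
```

View pics/t3.png

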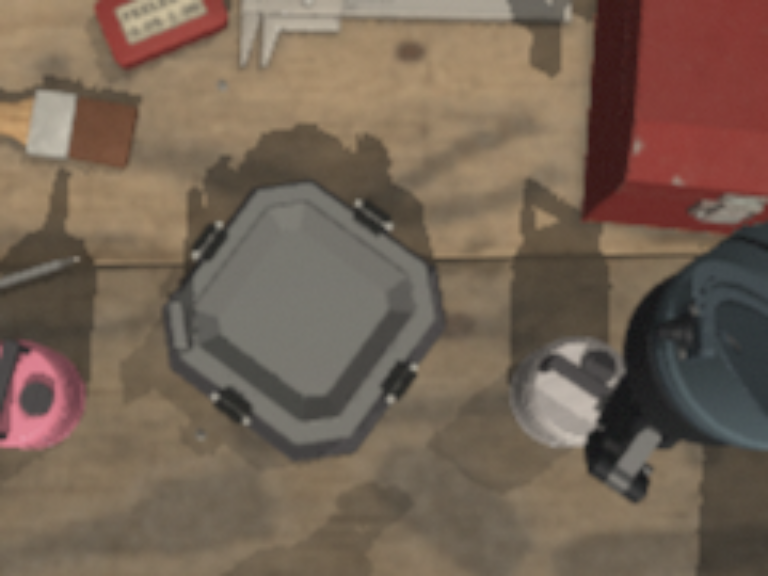

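The grey canister stands upright on the bench at (0.461, 0.136), bar z 0.1215. The tray stayed put, with its tab at crop (180,320) and normal at 98.2°. Next I turn the gripper and go above the tab.

Call:
jog_arm(
  plan=[
    {"tx": 0.68,"ty": -0.38,"tz": -0.03,"ax": 0,"ay": 0,"az": -0.74},
    {"tx": 0.68,"ty": -0.38,"tz": -0.03,"ax": 0,"ay": 0,"az": -0.74},
    {"tx": 0.68,"ty": -0.38,"tz": -0.03,"ax": 0,"ay": 0,"az": -0.74},
    {"tx": 0.68,"ty": -0.38,"tz": -0.03,"ax": 0,"ay": 0,"az": -0.74},
    {"tx": 0.68,"ty": -0.38,"tz": -0.03,"ax": 0,"ay": 0,"az": -0.74},
    {"tx": 0.68,"ty": -0.38,"tz": -0.03,"ax": 0,"ay": 0,"az": -0.74},
    {"tx": 0.68,"ty": -0.38,"tz": -0.03,"ax": 0,"ay": 0,"az": -0.74},
    {"tx": 0.68,"ty": -0.38,"tz": -0.03,"ax": 0,"ay": 0,"az": -0.74},
    {"tx": 0.68,"ty": -0.38,"tz": -0.03,"ax": 0,"ay": 0,"az": -0.74},
    {"tx": 0.68,"ty": -0.38,"tz": -0.03,"ax": 0,"ay": 0,"az": -0.74},
  ],
  jaw=0.65,
)

```text
t: 14.0
eef_pos: [0.4754, 0.2901, 0.1987]
eef_rot: [[-0.956, 0.292, -0.003], [0.292, 0.956, -0.001], [0.002, -0.002, -1.0]]
wrist_force: [-0.2, 0.3, 1.0]
finger_gap: 0.355
finger_force: 0.0
```

```bash
python3 - <<'E'
from h import *
to([.506,.3867,.13],98.25)
E
```

```text
t [-0.006  0.507  0.342] a [-0.    -0.001 -0.14 ] pos [0.4754 0.2901 0.1987] J7 [  8.4  35.7 -62.7  99.8  34.4  66.4   8.5] t= 14.0
```

Call:
jog_arm(
  plan=[
    {"tx": -0.006,"ty": 0.25,"tz": 0,"ax": 0,"ay": 0,"az": -0.07},
    {"tx": -0.006,"ty": 0.507,"tz": 0.1,"ax": 0,"ay": 0,"az": -0.14},
    {"tx": -0.006,"ty": 0.507,"tz": 0.2,"ax": 0,"ay": 0,"az": -0.14},
    {"tx": -0.006,"ty": 0.507,"tz": 0.3,"ax": 0,"ay": 0,"az": -0.14},
    {"tx": -0.006,"ty": 0.507,"tz": 0.34,"ax": 0,"ay": 0,"az": -0.14},
    {"tx": -0.006,"ty": 0.507,"tz": 0.34,"ax": 0,"ay": 0,"az": -0.14},
  ],
)

```text
t: 14.75
eef_pos: [0.5077, 0.3861, 0.1318]
eef_rot: [[-0.991, -0.135, -0.001], [-0.135, 0.991, -0.001], [0.001, -0.001, -1.0]]
wrist_force: [-0.8, -0.4, 0.8]
finger_gap: 0.348
finger_force: 0.0
```

```bash
python3 - <<'E'
from h import *
im,d,W=wristpts(); cv2.imwrite('pics/w4.png',im); x,y,z=np.moveaxis(W,-1,0); R=np.hypot(x-.5175,y-.307); 
t=W[(d>0)&(R<.11)&(R>.055)&(z>.076)&(z<.095)]; print('tab',len(t),t.mean(0),t.min(0),t.max(0))
t=W[(d>0)&(R<.11)&(R>.055)&(z>.080)&(z<.095)]; v=np.linalg.svd(t[:,:2]-t[:,:2].mean(0),full_matrices=False)[2]; print(np.degrees(np.arctan2(v[0][1],v[0][0])))
m=env.camera_model('wrist'); L=world('wrist',d,m['mount']); ok=(d>0)&(abs(L[...,1])<.06)&(abs(L[...,0])<.03)&(L[...,2]<0); print('tip tool z',L[ok][:,2].max(), env.sense()['finger_gap'])
to([.506,.3867,.016],98.25)
E
```

```text
tab 401 [0.50490283 0.38713365 0.08285729] [0.49067296 0.38135258 0.07665986] [0.52089887 0.39316604 0.08502371]
7.779785690580958
tip tool z -0.033630626321580454 0.34855427130172867
t [0.01  0.002 0.583] a [-0.     0.    -0.003] pos [0.5079 0.3866 0.1327] J7 [ -3.4  48.7 -61.   90.7  45.1  68.2  23.9] t= 14.8
```

Call:
jog_arm(
  plan=[
    {"tx": 0.012,"ty": 0.003,"tz": 0.15,"ax": 0,"ay": 0,"az": -0.002},
    {"tx": 0.012,"ty": 0.003,"tz": 0.3,"ax": 0,"ay": 0,"az": -0.002},
    {"tx": 0.012,"ty": 0.003,"tz": 0.42,"ax": 0,"ay": 0,"az": -0.002},
    {"tx": 0.012,"ty": 0.003,"tz": 0.5,"ax": 0,"ay": 0,"az": -0.002},
    {"tx": 0.012,"ty": 0.003,"tz": 0.55,"ax": 0,"ay": 0,"az": -0.002},
    {"tx": 0.012,"ty": 0.003,"tz": 0.57,"ax": 0,"ay": 0,"az": -0.002},
    {"tx": 0.012,"ty": 0.003,"tz": 0.57,"ax": 0,"ay": 0,"az": -0.002},
    {"tx": 0.012,"ty": 0.003,"tz": 0.57,"ax": 0,"ay": 0,"az": -0.002},
  ],
)

```text
t: 15.8
eef_pos: [0.5056, 0.3877, 0.0191]
eef_rot: [[-0.99, -0.143, 0.001], [-0.143, 0.99, 0.001], [-0.001, 0.001, -1.0]]
wrist_force: [-0.4, 0.2, -0.4]
finger_gap: 0.348
finger_force: 0.0
```

```bash
python3 - <<'E'
from h import *
s=env.sense(); print(s['wrist_force'],s['joint_pos'].round(1))
si,d=env.read_camera('scene'); ti,_=env.read_camera('top')
a=cv2.resize(si[160:290,200:330],(400,400),interpolation=cv2.INTER_CUBIC); b=cv2.resize(ti[180:310,220:350],(400,400),interpolation=cv2.INTER_CUBIC)
cv2.imwrite('pics/g5.png',np.hstack([a,b]))
to([.5055,.387,.019],98.25)
E
```

```text
[-0.39815006  0.19990292 -0.44333135] [ -6.3  56.1 -55.2  93.9  52.4  59.3  19.6]
t [ 0.    -0.003 -0.   ] a [ 0.  0. -0.] pos [0.5055 0.3876 0.0189] J7 [ -6.3  56.1 -55.2  93.9  52.4  59.2  19.6] t= 15.9
```

View pics/g5.png

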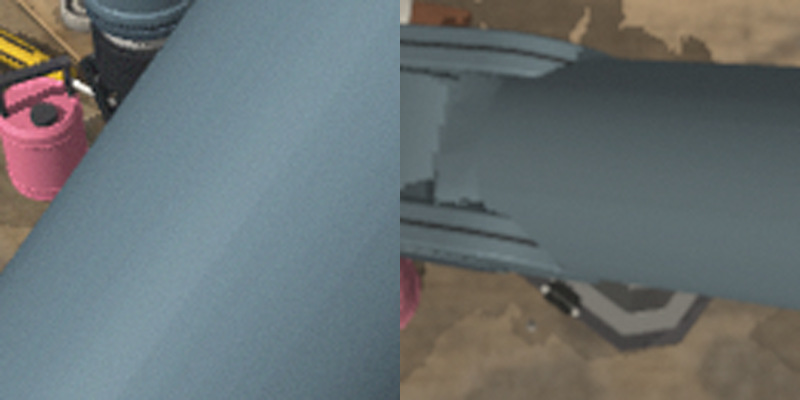

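The arm hides the tab in both views, but there's no contact force and the pose is on target. Closing on the tab.

Call:
jog_arm(
  plan=[
    {"tx": 0,"ty": -0.002,"tz": 0,"ax": 0,"ay": 0,"az": 0},
    {"tx": 0,"ty": -0.002,"tz": 0,"ax": 0,"ay": 0,"az": 0},
    {"tx": 0,"ty": -0.002,"tz": 0,"ax": 0,"ay": 0,"az": 0},
    {"tx": 0,"ty": -0.002,"tz": 0,"ax": 0,"ay": 0,"az": 0},
    {"tx": 0,"ty": -0.002,"tz": 0,"ax": 0,"ay": 0,"az": 0},
  ],
  jaw=1,
  grip_force=90,
)

```text
t: 16.52
eef_pos: [0.5055, 0.3871, 0.0188]
eef_rot: [[-0.99, -0.142, 0.0], [-0.142, 0.99, 0.0], [-0.001, 0.0, -1.0]]
wrist_force: [-1.0, -0.5, 5.4]
finger_gap: 0.093
finger_force: 88.4
```

```bash
python3 - <<'E'
from h import *
from scipy.spatial.transform import Rotation as Ro
s=env.sense(); p=np.array(s['eef_pos']); R0=Ro.from_matrix(s['eef_rot']); print(s['wrist_force'],s['finger_gap'],s['finger_force'],s['moment'])
u=np.array([np.cos(np.radians(98.25)),np.sin(np.radians(98.25)),0]); 
far=np.array([.5055,.387,.0485])-u*.1606; print('far',far)
ax=np.cross(u,[0,0,1.])  # rotating u towards +z
for th in [3,6,9,12,15,18,20,22]:
    r=Ro.from_rotvec(ax*np.radians(th)); q=far+r.apply(p-far)
    print(th,'t',(R0.inv().apply(q-p)/.2).round(3),'a',((R0.inv()*r*R0).as_rotvec(degrees=True)/180).round(4),'q',q.round(3))
E
```

```text
[-0.97877959 -0.5260769   5.36623476] 0.09298918382199467 88.42744588851929 [-0.11971176  0.02969892 -0.0627291 ]
far [0.52854492 0.22806199 0.0485    ]
3 t [-0.     0.007 -0.042] a [-0.0167  0.      0.    ] q [0.505 0.388 0.027]
6 t [-0.     0.011 -0.085] a [-0.0333  0.      0.    ] q [0.505 0.389 0.036]
9 t [-0.     0.013 -0.128] a [-0.05    0.0001  0.    ] q [0.505 0.39  0.044]
12 t [-0.     0.013 -0.17 ] a [-0.0667  0.0001  0.    ] q [0.505 0.39  0.053]
15 t [-0.     0.011 -0.213] a [-0.0833  0.0001  0.    ] q [0.505 0.389 0.061]
18 t [-0.     0.007 -0.256] a [-0.1     0.0001  0.0001] q [0.505 0.388 0.07 ]
20 t [-0.     0.002 -0.284] a [-1.111e-01  1.000e-04  1.000e-04] q [0.505 0.388 0.076]
22 t [-0.    -0.003 -0.312] a [-1.222e-01  1.000e-04  1.000e-04] q [0.506 0.387 0.081]
```

Gripped (88 N at 8 mm). Peeling by rotating about the far corner.

Call:
jog_arm(
  plan=[
    {"tx": 0,"ty": 0.003,"tz": -0.021,"ax": -0.0083,"ay": 0,"az": 0},
    {"tx": 0,"ty": 0.007,"tz": -0.042,"ax": -0.0167,"ay": 0,"az": 0},
    {"tx": 0,"ty": 0.009,"tz": -0.063,"ax": -0.025,"ay": 0,"az": 0},
    {"tx": 0,"ty": 0.011,"tz": -0.085,"ax": -0.0333,"ay": 0,"az": 0},
    {"tx": 0,"ty": 0.012,"tz": -0.106,"ax": -0.0417,"ay": 0,"az": 0},
    {"tx": 0,"ty": 0.013,"tz": -0.128,"ax": -0.05,"ay": 0,"az": 0},
    {"tx": 0,"ty": 0.013,"tz": -0.149,"ax": -0.0583,"ay": 0,"az": 0},
    {"tx": 0,"ty": 0.013,"tz": -0.17,"ax": -0.0667,"ay": 0,"az": 0},
    {"tx": 0,"ty": 0.013,"tz": -0.17,"ax": -0.0667,"ay": 0,"az": 0},
    {"tx": 0,"ty": 0.013,"tz": -0.17,"ax": -0.0667,"ay": 0,"az": 0},
  ],
)

```text
t: 17.77
eef_pos: [0.5051, 0.3895, 0.0525]
eef_rot: [[-0.99, -0.139, -0.029], [-0.143, 0.968, 0.206], [-0.0, 0.208, -0.978]]
wrist_force: [-0.5, 0.4, -0.5]
finger_gap: 0.09
finger_force: 88.4
```

```bash
python3 - <<'E'
from h import *
s=env.sense(); print(s['wrist_force'],s['finger_gap'],s['finger_force'],s['moment'],s['joint_pos'].round(1))
for n in ['top','wrist']:
    if n=='wrist': im,d,W=wristpts()
    else: im,d=env.read_camera(n); W=world(n,d)
    np.save(f'{n}p_i.npy',im)
    cv2.imwrite(f'pics/p_{n}.png',im)
    x,y,z=np.moveaxis(W,-1,0); u=np.array([-.1435,.9897]); D=W[...,:2]-[.5285,.228]; a=D@u; b=D@[u[1],-u[0]]
    for lo in np.arange(-.03,.2,.02):
        m=(d>0)&(a>=lo)&(a<lo+.02)&(abs(b)<.085)&(z<.12)&(z>-.01)
        if m.sum()>5: print(n,'%.2f'%lo,m.sum(),np.percentile(z[m],[5,50,95]).round(3))
E
```

```text
[-0.50683633  0.41816779 -0.48019105] 0.09046544228466465 88.40104937553406 [-0.56994787 -0.17968073 -0.01774869] [  4.8  55.2 -62.   98.6  49.3  51.2  25.4]
top -0.03 154 [-0.002  0.     0.003]
top -0.01 154 [-0.003  0.     0.003]
top 0.01 158 [-0.003  0.001  0.057]
top 0.03 200 [-0.002  0.054  0.06 ]
top 0.05 240 [0.006 0.056 0.063]
top 0.07 269 [0.046 0.052 0.067]
top 0.09 305 [0.007 0.059 0.072]
top 0.11 298 [-0.     0.064  0.076]
top 0.13 266 [-0.001  0.051  0.079]
top 0.15 286 [-0.002  0.001  0.043]
top 0.17 432 [-0.002  0.     0.005]
top 0.19 534 [-0.003  0.     0.003]
wrist -0.03 449 [-0.001 -0.     0.001]
wrist -0.01 2026 [-0.001  0.001  0.051]
wrist 0.01 8172 [-0.     0.049  0.056]
wrist 0.03 9012 [0.04  0.05  0.058]
wrist 0.05 8895 [0.043 0.047 0.062]
wrist 0.07 7985 [0.047 0.05  0.066]
wrist 0.09 7471 [0.042 0.054 0.071]
wrist 0.11 6746 [0.004 0.058 0.075]
wrist 0.13 6588 [-0.001  0.072  0.115]
wrist 0.15 4485 [-0.001  0.041  0.116]
wrist 0.17 3052 [-0.001 -0.     0.005]
wrist 0.19 3584 [-0.001 -0.     0.001]
```

The peel is working: the flange rises linearly from 0.05 at the far corner to 0.079 near the tab, and the holder is still. Continuing to 20°.

Call:
jog_arm(
  plan=[
    {"tx": 0,"ty": 0.003,"tz": -0.021,"ax": -0.0083,"ay": 0,"az": 0},
    {"tx": 0,"ty": 0.007,"tz": -0.042,"ax": -0.0167,"ay": 0,"az": 0},
    {"tx": 0,"ty": 0.009,"tz": -0.063,"ax": -0.025,"ay": 0,"az": 0},
    {"tx": 0,"ty": 0.011,"tz": -0.085,"ax": -0.0333,"ay": 0,"az": 0},
    {"tx": 0,"ty": 0.012,"tz": -0.106,"ax": -0.0417,"ay": 0,"az": 0},
    {"tx": 0,"ty": 0.013,"tz": -0.12,"ax": -0.047,"ay": 0,"az": 0},
    {"tx": 0,"ty": 0.013,"tz": -0.12,"ax": -0.047,"ay": 0,"az": 0},
    {"tx": 0,"ty": 0.013,"tz": -0.12,"ax": -0.047,"ay": 0,"az": 0},
  ],
)

```text
t: 18.88
eef_pos: [0.5048, 0.3879, 0.0771]
eef_rot: [[-0.99, -0.134, -0.05], [-0.143, 0.927, 0.348], [-0.0, 0.351, -0.936]]
wrist_force: [-2.0, 4.3, 4.3]
finger_gap: 0.09
finger_force: 88.9
```

```bash
cat > chk.py <<'E'
from h import *
from scipy.spatial.transform import Rotation as Ro
s=env.sense(); print('t',s['t'],s['eef_pos'].round(4),s['wrist_force'].round(1),s['finger_gap'],s['moment'].round(2),s['joint_pos'].round(1))
im,d,W=wristpts(); cv2.imwrite('pics/w_%d.png'%(s['t']*100),im)
x,y,z=np.moveaxis(W,-1,0); u=np.array([-.1435,.9897]); D=W[...,:2]-[.5285,.228]; a=D@u; b=D@[u[1],-u[0]]
for lo in np.arange(-.03,.2,.02):
    m=(d>0)&(a>=lo)&(a<lo+.02)&(abs(b)<.085)&(z<.30)&(z>-.01)
    if m.sum()>5: print('%.2f'%lo,m.sum(),np.percentile(z[m],[5,50,95]).round(3))
R0=Ro.from_matrix(s['eef_rot'])
for dz in (.05,.1,.15): print('up',dz,(R0.inv().apply([0,0,dz])/.2).round(3))
E
python3 chk.py
```

```text
t 18.875 [0.5048 0.3879 0.0771] [-2.   4.3  4.3] 0.0898442665827906 [0.3  0.28 0.16] [ 13.   56.2 -67.1 101.4  46.3  46.4  30.9]
-0.03 995 [-0.001 -0.     0.001]
-0.01 1525 [-0.001  0.049  0.053]
0.01 8625 [-0.     0.052  0.059]
0.03 9002 [0.045 0.055 0.066]
0.05 11819 [0.052 0.061 0.177]
0.07 16603 [0.059 0.083 0.176]
0.09 17358 [0.066 0.151 0.198]
0.11 17149 [0.042 0.171 0.205]
0.13 12737 [0.    0.142 0.206]
0.15 15727 [-0.     0.19   0.213]
0.17 3919 [-0.001  0.     0.215]
0.19 2628 [-0.001 -0.     0.001]
up 0.05 [-0.     0.088 -0.234]
up 0.1 [-0.     0.176 -0.468]
up 0.15 [-0.     0.263 -0.702]
```

Tilt is 20.5° and the tab corner is about 56 mm up, with the far corner still at 0.05. Now lifting straight up gently.

Call:
jog_arm(
  plan=[
    {"tx": 0,"ty": 0.009,"tz": -0.023,"ax": 0,"ay": 0,"az": 0},
    {"tx": 0,"ty": 0.018,"tz": -0.047,"ax": 0,"ay": 0,"az": 0},
    {"tx": 0,"ty": 0.035,"tz": -0.094,"ax": 0,"ay": 0,"az": 0},
    {"tx": 0,"ty": 0.06,"tz": -0.16,"ax": 0,"ay": 0,"az": 0},
    {"tx": 0,"ty": 0.088,"tz": -0.234,"ax": 0,"ay": 0,"az": 0},
    {"tx": 0,"ty": 0.088,"tz": -0.234,"ax": 0,"ay": 0,"az": 0},
    {"tx": 0,"ty": 0.088,"tz": -0.234,"ax": 0,"ay": 0,"az": 0},
  ],
)

```text
t: 19.8
eef_pos: [0.5052, 0.3868, 0.1262]
eef_rot: [[-0.99, -0.134, -0.05], [-0.142, 0.928, 0.345], [0.0, 0.349, -0.937]]
wrist_force: [-0.3, -0.5, -0.4]
finger_gap: 0.091
finger_force: 88.5
```

```bash
python3 chk.py; python3 - <<'E'
from h import *
# level pose: tab back over its place, tray 15 cm up -> TCP z .019+.15
to([.5055,.387,.169],98.25)
E
```

```text
t 19.8 [0.5052 0.3868 0.1262] [-0.3 -0.5 -0.4] 0.09135343919100464 [-0.38 -0.01  0.01] [ 14.2  52.2 -69.3 100.   41.2  49.9  33.3]
-0.03 1465 [-0.002 -0.     0.001]
-0.01 2141 [-0.001  0.002  0.101]
0.01 6783 [0.091 0.102 0.108]
0.03 8615 [0.094 0.104 0.115]
0.05 12020 [0.101 0.11  0.226]
0.07 16592 [0.108 0.199 0.226]
0.09 17093 [0.115 0.2   0.247]
0.11 16828 [0.122 0.224 0.255]
0.13 11577 [0.006 0.191 0.255]
0.15 15589 [0.    0.241 0.263]
0.17 2968 [-0.001  0.001  0.264]
0.19 1884 [-0.001 -0.     0.001]
up 0.05 [ 0.     0.087 -0.234]
up 0.1 [ 0.     0.175 -0.469]
up 0.15 [ 0.     0.262 -0.703]
t [-0.002  0.076 -0.202] a [ 0.113 -0.    -0.   ] pos [0.5051 0.3867 0.1259] J7 [ 14.2  52.3 -69.3 100.   41.2  49.9  33.3] t= 19.85
```

Call:
jog_arm(
  plan=[
    {"tx": 0,"ty": 0.02,"tz": -0.05,"ax": 0.02,"ay": 0,"az": 0},
    {"tx": 0,"ty": 0.04,"tz": -0.11,"ax": 0.045,"ay": 0,"az": 0},
    {"tx": 0,"ty": 0.06,"tz": -0.17,"ax": 0.07,"ay": 0,"az": 0},
    {"tx": 0,"ty": 0.08,"tz": -0.21,"ax": 0.095,"ay": 0,"az": 0},
    {"tx": 0,"ty": 0.087,"tz": -0.232,"ax": 0.113,"ay": 0,"az": 0},
    {"tx": 0,"ty": 0.087,"tz": -0.232,"ax": 0.113,"ay": 0,"az": 0},
    {"tx": 0,"ty": 0.087,"tz": -0.232,"ax": 0.113,"ay": 0,"az": 0},
    {"tx": 0,"ty": 0.087,"tz": -0.232,"ax": 0.113,"ay": 0,"az": 0},
  ],
)

```text
t: 20.85
eef_pos: [0.5056, 0.386, 0.1752]
eef_rot: [[-0.99, -0.141, -0.001], [-0.141, 0.99, 0.002], [0.001, 0.002, -1.0]]
wrist_force: [-0.1, 0.7, -1.0]
finger_gap: 0.095
finger_force: 88.5
```

```bash
python3 chk.py; python3 - <<'E'
from h import *
to([.5055,.387,.175],98.25)
si,d=env.read_camera('scene'); ti,d=env.read_camera('top'); W=world('top',d)
x,y,z=np.moveaxis(W,-1,0)
R=np.hypot(x-.461,y-.136); h=W[(d>0)&(R<.05)&(z>.11)&(z<.135)]; print('canister bar',len(h),h.mean(0))
wi,_=env.read_camera('wrist')
o=np.hstack([cv2.resize(i,(400,300)) for i in (si,wi)]); o=np.vstack([o,np.hstack([cv2.resize(ti,(400,300)),np.zeros((300,400,3),np.uint8)])]); cv2.imwrite('pics/end.png',o)
E
```

```text
t 20.85 [0.5056 0.386  0.1752] [-0.1  0.7 -1. ] 0.09468429949490449 [0.07 0.07 0.07] [ -2.6  45.8 -62.5  89.1  42.1  71.3  26.1]
-0.01 1176 [0.201 0.204 0.205]
0.01 6871 [0.189 0.2   0.205]
0.03 8599 [0.188 0.196 0.205]
0.05 9010 [0.188 0.189 0.205]
0.07 8445 [0.04  0.189 0.205]
0.09 10193 [0.033 0.193 0.299]
0.11 16256 [0.037 0.271 0.297]
0.13 9977 [0.004 0.251 0.297]
0.15 11810 [0.    0.256 0.298]
0.17 7482 [-0.001  0.264  0.298]
0.19 12317 [-0.001  0.281  0.298]
up 0.05 [ 0.    0.   -0.25]
up 0.1 [ 0.     0.001 -0.5  ]
up 0.15 [ 0.001  0.001 -0.75 ]
t [-0.     0.004  0.002] a [ 0.001 -0.    -0.001] pos [0.5056 0.3861 0.1753] J7 [ -2.6  45.8 -62.5  89.1  42.1  71.3  26.1] t= 20.9
canister bar 0 [nan nan nan]<stdin>:5: RuntimeWarning: Mean of empty slice.
  ret = um.true_divide(
```

View pics/end.png

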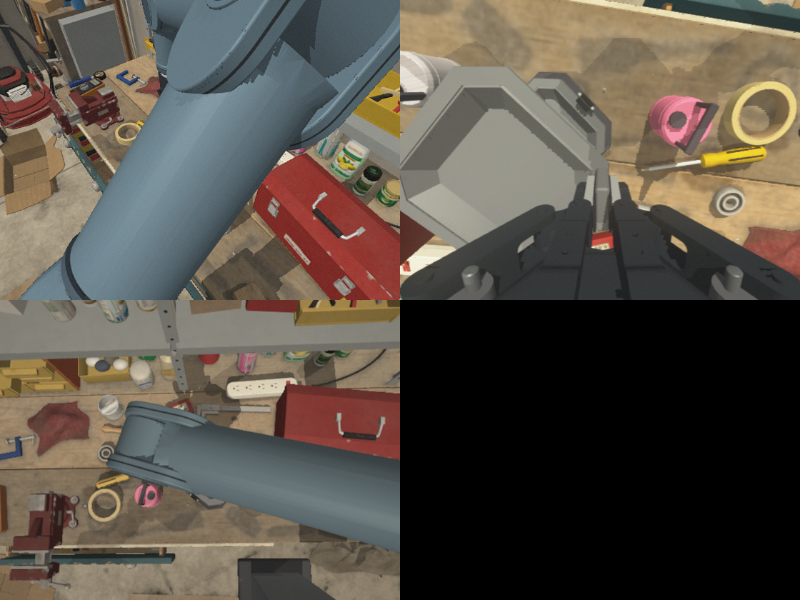

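The tray hangs level (flange z 0.205 along its whole length). The holder and lower trays are still on the bench, and the canister shows at the wrist view's left edge, (425,75). I'll hold for a moment, then hand in.

Call:
jog_arm(
  plan=[
    {"tx": 0,"ty": 0,"tz": 0,"ax": 0,"ay": 0,"az": 0},
    {"tx": 0,"ty": 0,"tz": 0,"ax": 0,"ay": 0,"az": 0},
    {"tx": 0,"ty": 0,"tz": 0,"ax": 0,"ay": 0,"az": 0},
    {"tx": 0,"ty": 0,"tz": 0,"ax": 0,"ay": 0,"az": 0},
  ],
)

```text
t: 21.55
eef_pos: [0.5052, 0.3873, 0.1759]
eef_rot: [[-0.99, -0.143, -0.0], [-0.143, 0.99, 0.002], [0.0, 0.002, -1.0]]
wrist_force: [0.1, 1.0, -1.2]
finger_gap: 0.092
finger_force: 88.5
```

```bash
python3 -c "
from cell import env
print(env.finish_job())"
```

```text
the job is handed in; nothing more can be done
None
```

The job is handed in at about 21.6 s, with no verdict returned: the canister was set upright on the bench beside the pile, the top tray was peeled off tab corner first (about 56 mm up, far corner resting), and it is held level about 15 cm above the pile, which stayed on the bench.

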